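Stand the slumped handle back in its row and lock the row in

ROBOT

A 7-joint arm with a two-finger parallel gripper is mounted at the origin on the work surface. World frame = base frame: x ahead of the robot, y to its left, z up, the work surface at z = 0. Lengths are in m, angles in degrees, forces in N, time in s.
With the tool pointing down it reaches from about 0.425 to 0.875 m from the base axis. Payload 4.7 kg.
Tool frame: the origin (TCP) lies midway between the tips of the shut fingers; the grasp point (between the pads) lies 19 mm behind it; z points along the fingers, y is the direction in which the jaws open and shut (so a half turn about z gives the same grasp; the last joint's range is limited). The gripper opens to 87 mm and grips with 3 to 60 N. Pads are 19 mm wide; open, the fingers measure 117 mm over their backs; the gripper's body (75 mm by 190 mm) begins 51 mm behind the grasp point.
Start: joints at [-66.4, 18.392, -4.016, 83.108, 1.295, 78.541, -3.26], TCP at [0.252, 0.599, 0.223] pointing down, gripper open.
Joint ranges: [-163.93, 163.93], [-17.29, 119.83], [-79.2, 71.16], [3.27, 140.29], [-89.18, 269.18], [5.43, 117.66], [-154.24, 154.24]. Speed limits (degrees/s): [147.25, 147.25, 180, 180, 180, 180, 180].

INTERFACE

Orientations are given as [roll, pitch, yaw] about the fixed x, y, z axes, in that order (R = Rz(yaw) Ry(pitch) Rx(roll)).
In Python, from cell import env gives the robot as it stands. The module is installed in compiled form; this text tells all that it offers.
- The arm moves only by the tool servo_tool, never from a script. Its argument "plan" is a list of rows, each a list of 3 entries, a list of its own where there are three numbers: the opening, from 0 (shut) to 1 (fully open), then the shift along the tool's x, y, z in cm, then the turn, a rotation vector about the tool's x, y, z in degrees. A call has 1 to 20 rows; each row shifts and turns the pose as measured when the row begins, along the tool's axes as they then stand; what a row does not reach is not made up. A row lasts 1/12 s, in which the tool goes at most 41.7 mm and 7.16 degrees, less where a joint would pass 70% of its speed; a pose out of reach is approached as far as the arm can. A call is refused whole if a number of a shift passes 4.17 or a number of a turn 7.16, either way. A call with a gripper value outside its range is refused whole. The fingers move at their own pace and stop on an object; "force" is the grip in N (left out, the last holds). Time passes only in rows, so rows that do not move let the fingers close. It gives the time, the measured TCP pose, the force and the opening at its end, in the units of the state.
- env.get_obs(): the state, without advancing time (a new reading comes with each control period).
- env.read_camera(name): name is "scene" or "top" or "wrist"; returns a dict with "image" (420x560x3 uint8, blue, green, red), "fx", "fy", "cx", "cy" (pixels), "rvec" (rotation vector, rad) and "tvec" (3), from world to camera coordinates, as OpenCV has them; the wrist camera has in their place "T_tool_cam" (4x4, takes a point from camera to tool coordinates, whose origin is the TCP and whose axes are the flange's). Camera axes: x right, y down, z forward; pixel columns grow to the right and rows downward; lengths in m; the calibration is good to about 2 mm. A picture is of the moment at which its call begins: read the wrist's pose just before it. There is no depth.
- env.sign_off(): hands the job in, once; it reports no verdict.
The state is a dict: "time_s": time; "qpos": joint angles; "joint_velocities": joint speeds; "effort": joint torques, N m; "tool_pos": TCP position; "tool_rot": TCP orientation; "force": force on the tool from outside, world axes, zero at the start; "wrist_torque": the same for the moment, N m; "grip_width": finger opening in m.
Only numpy, scipy, OpenCV 4.12 (cv2) and the standard library are available. Lean on these libraries where they do the work, as an engineer would, in place of code of your own. Each camera call takes 0.05 s, during which the arm holds its last target. There are 200 camera calls.

TASK

One turned wooden handle in the deep stock bin has slumped away from its row and lies against the low end of the bin. Tip it back up on its butt, without lifting it off the bin's floor, and slide it along up to the other two so that it stands upright clear of the retaining rod's path; then push the retaining rod fully home across the bin so that all three stand held behind it. Leave the mallet and the glue bottle where they are.

Things in the scene. Friction and masses are not known exactly. Their poses are not given: they have to be found in the camera images.
- bin: Fixed plywood bin, one narrow lane along its y; origin: centre of its underside. Outside 90 (x) by 259 (y) mm; walls and floor 12 mm, so inside 66 by 235 mm (y -117.5 to +117.5), inner floor at z 12. Long walls and the low end wall (+y) are 135 mm high, the -y end wall 205. The row is at the -y end. The retaining rod's line crosses the lane along x at y = +37.5, z = 105.
- fallen_mid (a point): Middle of the slumped handle: round ash bar, 46 mm diameter, 195 long, 0.15-0.31 kg, flat butt, red head; z axis from butt to head. Starts butt on the bin's floor, leaning 27-34 deg to the bin's +y on the low end wall's edge, head 13-17 mm beyond that wall's outside. Pushed to -y near its head it tips about its butt's edge and within 13 deg of upright falls upright by itself, then 109.5 mm high.
- stander1_mid (a point): Middle of the first handle of the row, upright, same size and axes as the slumped one, next to the bin's high end wall. All heads are 207 mm above the bench when upright.
- stander2_mid (a point): Middle of the second handle of the row, same kind, upright. The slumped handle belongs beside it on its +y side, short of the rod. Just tipped up, it stands 13 to 30 mm from this one and blocks the rod: push it 5 to 20 mm on towards the row. Pushed above the bin's rim it rocks until its head meets the row, then its butt follows: push a few mm past the place, let go, look, repeat.
- rod (a joint): Steel retaining rod, 10 mm thick, sliding along the bin's x through a bush in the long wall at -x (facing the robot). 0 = fully home across the lane, tip in the far wall; positive = drawn out towards the bin's -x, in m; starts 0.076 to 0.086 (clear of the lane), limit 0.09. Stays where it is left; friction 2 N.
- rod_knob (a point): Centre of the black ball knob, 30 mm diameter, on the rod's outer end, 105 mm above the bench. Home it is at bin x = -70, y = +37.5 mm; drawn out, further to the bin's -x by the joint value.
- mallet: Bystander: wooden mallet lying on the bench, head 70 by 120 by 90 mm high, handle 28 mm thick and 200 mm long towards its -x, origin under the head.
- glue: Bystander: yellow glue bottle standing on the bench, 64 mm diameter, 160 mm tall, origin under its foot.
Mind the look-alikes: they are no part of the job. Leave any pink or turquoise look-alike of the part that bears stander1_mid alone.

How it is judged:
By the outcome, as a careful person would: the job done as asked, in the order asked, and still so for the second after the job is handed in, with the robot touching nothing.
It also fails if it takes over 72 s, if anything falls off the work surface, if the arm or the gripper's body presses on something with over 40 N, if the wrist force passes 120 N, or if a joint passes its speed limit or range.

## Working session

There is one attempt and no reset: what is moved stays moved. The work goes in short steps, Python scripts to look and compute and a tool call to move; the robot and the scene stay as the last step left them, time stands still between calls to the robot, and variables do not carry over. Pictures are saved under pics/ and viewed, about 8 in all and at most 12, crops included, and the job is handed in when it is done.

Besides the shell and the picture viewer there is one more tool, called after "Request:" as name([rows], argument=value, ...), one row to a line, values as JSON. servo_tool: Moves the arm, as the interface text tells. Its arguments: {"type":"object","properties":{"plan":{"type":"array"},"force":{"type":"number"}},"required":["plan"]}

```bash
mkdir -p pics; cat > h.py <<'E'
import numpy as np, cv2
from cell import env
from scipy.spatial.transform import Rotation as R
def snap(n,f):
    o=env.get_obs(); c=env.read_camera(n); cv2.imwrite('pics/'+f,c['image'])
    return c,o
def ray(c,u,v,o=None):
    d=np.array([(u-c['cx'])/c['fx'],(v-c['cy'])/c['fy'],1.])
    if 'rvec' in c:
        M=cv2.Rodrigues(np.array(c['rvec'],float))[0]; t=np.array(c['tvec'],float).ravel()
        return -M.T@t, M.T@d
    T=np.array(c['T_tool_cam']); Rt=R.from_euler('xyz',o['tool_rot'],degrees=True).as_matrix()
    return np.array(o['tool_pos'])+Rt@T[:3,3], Rt@T[:3,:3]@d
def atz(c,u,v,z,o=None):
    p,d=ray(c,u,v,o); return (p+d*(z-p[2])/d[2]).round(4)
def proj(c,P):
    return cv2.projectPoints(np.array(P,float).reshape(-1,1,3),np.array(c['rvec'],float),np.array(c['tvec'],float),np.array([[c['fx'],0,c['cx']],[0,c['fy'],c['cy']],[0,0,1]]),None)[0].reshape(-1,2).round(1)
E
python3 - <<'E'
from h import *
a,_=snap('scene','s.png'); b,_=snap('top','t.png'); print(env.get_obs())
E
```

```text
{'time_s': 0.1, 'qpos': array([-66.40139806,  18.43476471,  -4.01757036,  83.16797562,
         1.29384437,  78.53992609,  -3.2598148 ]), 'joint_velocities': array([ 0.00743075, -0.15059413,  0.03695777, -0.05685527, -0.07646275,
       -0.0831439 ,  0.04240917]), 'effort': array([-1.65547526e-04, -4.92568731e+01, -4.05554473e-01, -3.13398492e+01,
       -6.40517869e-02,  3.94249416e-02,  7.77000309e-05]), 'tool_pos': array([0.25161619, 0.59879156, 0.22157113]), 'tool_rot': array([-1.79902509e+02,  3.63720012e-03,  1.57212887e+02]), 'force': array([ 1.10200951, -0.85800591,  0.46039472]), 'wrist_torque': array([ 0.03817483,  0.01248085, -0.01441388]), 'grip_width': 0.08689542641851253}
```

View pics/s.png

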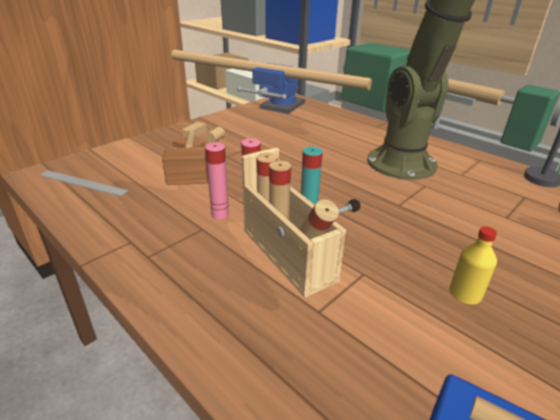

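View pics/t.png

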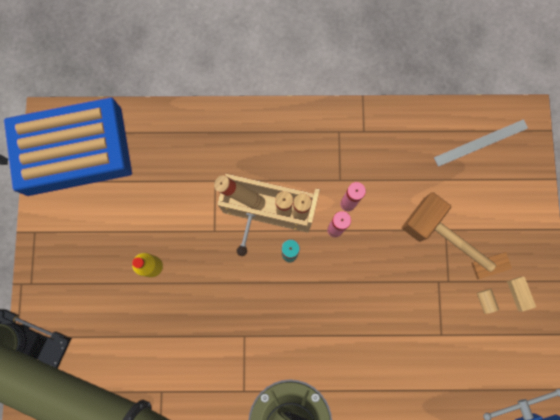

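The bin is at about top (268,200). The slumped head at (222,185) rests over its left end. The two standers are at (284,200) and (302,203), and the rod knob is at (242,251). Look-alikes outside the bin are pink at (356,190) and (341,219), and turquoise at (290,248). The three handles with wood-coloured tops inside the bin are the ones meant. I'll confirm in one crop and measure.

```bash
python3 - <<'E'
from h import *
c,_=snap('top','t2.png'); im=c['image'][160:270,200:330]
cv2.imwrite('pics/tc.png',cv2.resize(im,None,fx=6,fy=5.4545454,interpolation=cv2.INTER_CUBIC))
for n,u,v,z in [('s2',284,200,.207),('s1',302.5,203,.207),('knob',242,251,.105),('head',222,185,.19),('turq',290,248,.2),('glue',140,263,.15),('p1',341,219,.2)]: print(n,atz(c,u,v,z))
E
```

```text
s2 [0.5894 0.0119 0.207 ]
s1 [ 0.5813 -0.0355  0.207 ]
knob [0.4683 0.1264 0.105 ]
head [0.6332 0.1733 0.19  ]
turq [ 0.4665 -0.0027  0.2   ]
glue [0.434  0.3902 0.15  ]
p1 [ 0.5404 -0.134   0.2   ]
```

View pics/tc.png

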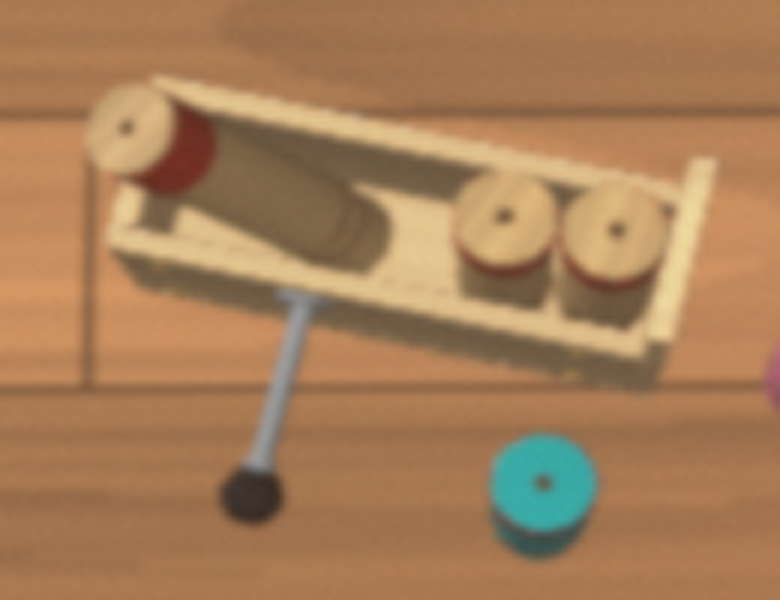

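The crop confirms it: the slumped handle (dot at crop 126,127) and two standers (505,216 and 617,229) are inside the bin, and the turquoise one (543,483) is outside. The rod knob is at 252,495.

```bash
python3 - <<'E'
from h import *
c,_=snap('top','t2.png')
f=lambda x,y,z:atz(c,200+(x+.5)/6-.5,160+(y+.5)/5.4545-.5,z)
A=f(155,76,.135);B=f(108,242,.135);s2=f(505,216,.207);s1=f(617,229,.207);k=f(252,495,.105);hd=f(126,127,.19)
C=f(717,158,.205);D=f(660,342,.205)
print(A,B,np.linalg.norm(A-B));print(C,D,np.linalg.norm(C-D));print(s1,s2,np.linalg.norm(s1-s2))
m1=(A+B)/2;m2=(C+D)/2;d=(m1-m2);d[2]=0;print('len',np.linalg.norm(d))
for q in (d,s2-s1): print(np.degrees(np.arctan2(q[1],q[0]))-90)
yaw=np.arctan2(d[1],d[0])-np.pi/2
Rm=R.from_euler('z',yaw).as_matrix();o=(m1+m2)/2;o[2]=0
print('bin',o)
for n,p in dict(s1=s1,s2=s2,k=k,hd=hd).items():print(n,p,(Rm.T@(p-o)).round(4))
E
```

```text
[0.6772 0.1708 0.135 ] [0.593  0.1909 0.135 ] 0.08656587087299479
[ 0.6193 -0.0788  0.205 ] [ 0.5315 -0.0531  0.205 ] 0.09148404232433106
[ 0.585  -0.0353  0.207 ] [0.5915 0.0125 0.207 ] 0.04823992122713303
len 0.2539179591915468
-13.598420070807833
-7.743769033326146
bin [0.60525 0.05745 0.     ]
s1 [ 0.585  -0.0353  0.207 ] [ 0.0021 -0.0949  0.207 ]
s2 [0.5915 0.0125 0.207 ] [-0.0028 -0.0469  0.207 ]
k [0.4701 0.1275 0.105 ] [-0.1478  0.0363  0.105 ]
hd [0.6389 0.1771 0.19  ] [0.0046 0.1242 0.19  ]
```

Request:
servo_tool([
  [0.3,[0,0,0],[0,0,7]],
  [0.3,[0,0,0],[0,0,7]],
  [0.3,[0,0,0],[0,0,7]],
  [0.3,[0,0,0],[0,0,7]],
  [0.3,[0,0,0],[0,0,7]],
  [0.3,[0,0,0],[0,0,7]],
  [0.3,[0,0,0],[0,0,7]],
  [0.3,[0,0,0],[0,0,7]],
  [0.3,[0,0,0],[0,0,7]],
  [0.3,[0,0,0],[0,0,7]],
  [0.3,[0,0,0],[0,0,7]],
  [0.3,[0,0,0],[0,0,4]],
  [0.3,[0,0,0],[0,0,0]],
])

```text
time_s: 1.28
tool_pos: [0.2507, 0.5967, 0.2173]
tool_rot: [-179.9, 0.5, 73.9]
force: [0.1, -0.9, 0.5]
grip_width: 0.0267
```

```bash
cat >> h.py <<'E'
YAW=-13.6; O=np.array([.6053,.0575,0])
RB=R.from_euler('z',YAW,degrees=True).as_matrix()
def togo(b):
    "tool-frame shift in cm to bin-frame target, plus bin-frame TCP"
    o=env.get_obs(); Rt=R.from_euler('xyz',o['tool_rot'],degrees=True).as_matrix(); p=np.array(o['tool_pos'])
    print('t',o['time_s'],'bin tcp',(RB.T@(p-O)*1e3).round(1),'shift cm',(Rt.T@(O+RB@np.array(b)-p)*100).round(2),'F',(RB.T@o['force']).round(1),o['tool_rot'])
E
python3 -c "
from h import *
togo([.003,.175,.21])"
```

```text
t 1.2833 bin tcp [-471.4  440.7  217.3] shift cm [-24.48  48.55   0.91] F [ 0.4 -0.9  0.5] [-179.94452929    0.52418209   73.91110539]
```

Request:
servo_tool([
  [0.3,[-1.75,3.5,0],[0,0,-2.5]],
  [0.3,[-1.7,3.5,0],[0,0,0]],
  [0.3,[-1.7,3.5,0],[0,0,0]],
  [0.3,[-1.7,3.5,0],[0,0,0]],
  [0.3,[-1.7,3.5,0],[0,0,0]],
  [0.3,[-1.7,3.5,0],[0,0,0]],
  [0.3,[-1.7,3.5,0],[0,0,0]],
  [0.3,[-1.7,3.5,0],[0,0,0]],
  [0.3,[-1.7,3.5,0],[0,0,0]],
  [0.3,[-1.7,3.5,0],[0,0,0]],
  [0.3,[-1.7,3.5,0],[0,0,0]],
  [0.3,[-1.7,3.5,0],[0,0,0]],
  [0.3,[0,0,0],[0,0,0]],
])

```text
time_s: 2.37
tool_pos: [0.6251, 0.2964, 0.2128]
tool_rot: [-179.7, 0.7, 79.3]
force: [-0.1, -2.7, -0.3]
grip_width: 0.0262
```

```bash
python3 -c "
from h import *
togo([.003,.175,.165])"
```

```text
t 2.3667 bin tcp [-36.9 236.8 212.8] shift cm [-6.32  3.7   4.84] F [ 0.5 -2.6 -0.3] [-179.7007413     0.67675682   79.30130122]
```

Request:
servo_tool([
  [0.3,[-2.1,1.2,1.0],[0,0,2.5]],
  [0.3,[-2.0,1.2,1.5],[0,0,0]],
  [0.3,[-1.8,1.0,1.5],[0,0,0]],
  [0.3,[0,0,0.5],[0,0,0]],
  [0.3,[0,0,0],[0,0,0]],
])

```text
time_s: 2.78
tool_pos: [0.6486, 0.2255, 0.1655]
tool_rot: [-179.7, 0.7, 77.0]
force: [-0.8, 1.2, -0.0]
grip_width: 0.0261
```

```bash
python3 -c "
from h import *
togo([.003,.175,.160])
snap('scene','s2.png')
im=cv2.imread('pics/s2.png')[110:310,180:420]; cv2.imwrite('pics/s2c.png',cv2.resize(im,None,fx=3,fy=3,interpolation=cv2.INTER_CUBIC))"
```

```text
t 2.7833 bin tcp [  2.6 173.5 165.5] shift cm [0.16 0.05 0.54] F [-1.  1. -0.] [-179.74262071    0.7228298    76.96450685]
```

View pics/s2c.png

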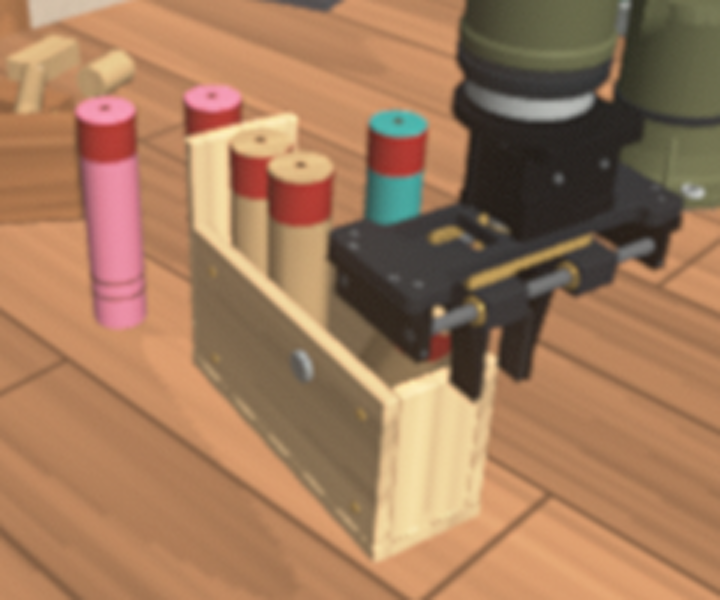

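Request:
servo_tool([
  [0.3,[0,0,0.7],[0,0,0.5]],
  [0.3,[-1.2,0,0],[0,0,0]],
  [0.3,[-1.2,0,0],[0,0,0]],
  [0.3,[-1,0,0],[0,0,0]],
  [0.3,[-1,0,0],[0,0,0]],
  [0.3,[-1,0,0],[0,0,0]],
  [0.3,[-0.8,0,0],[0,0,0]],
  [0.3,[0,0,0],[0,0,0]],
])

```text
time_s: 3.5
tool_pos: [0.6324, 0.1641, 0.1625]
tool_rot: [-179.9, 0.5, 76.9]
force: [-1.0, -0.2, -0.4]
grip_width: 0.0263
```

```bash
python3 -c "
from h import *
togo([.003,.085,.162])"
```

```text
t 3.5 bin tcp [  1.3 110.  162.5] shift cm [-2.5   0.15  0.07] F [-0.9 -0.5 -0.4] [-179.94807709    0.49623869   76.93166648]
```

Request:
servo_tool([
  [0.3,[-0.7,0,0],[0,0,0]],
  [0.3,[-0.7,0,0],[0,0,0]],
  [0.3,[-0.7,0,0],[0,0,0]],
  [0.3,[-0.5,0,0],[0,0,0]],
  [0.3,[-0.4,0,0],[0,0,0]],
  [0.3,[0,0,0],[0,0,0]],
  [0.3,[0,0,0],[0,0,0]],
  [0.3,[0,0,0],[0,0,0]],
  [0.3,[0,0,0],[0,0,0]],
])

```text
time_s: 4.25
tool_pos: [0.625, 0.1316, 0.1631]
tool_rot: [-180.0, 0.4, 76.9]
force: [-0.7, -0.2, 0.8]
grip_width: 0.026
```

```bash
python3 -c "
from h import *
togo([.003,.065,.165])
snap('scene','s3.png')
im=cv2.imread('pics/s3.png')[110:310,180:420]; cv2.imwrite('pics/s3c.png',cv2.resize(im,None,fx=3,fy=3,interpolation=cv2.INTER_CUBIC))"
```

```text
t 4.25 bin tcp [  1.8  76.6 163.1] shift cm [-1.17  0.11 -0.18] F [-0.7 -0.4  0.8] [-179.96760434    0.442327     76.90480754]
```

View pics/s3c.png

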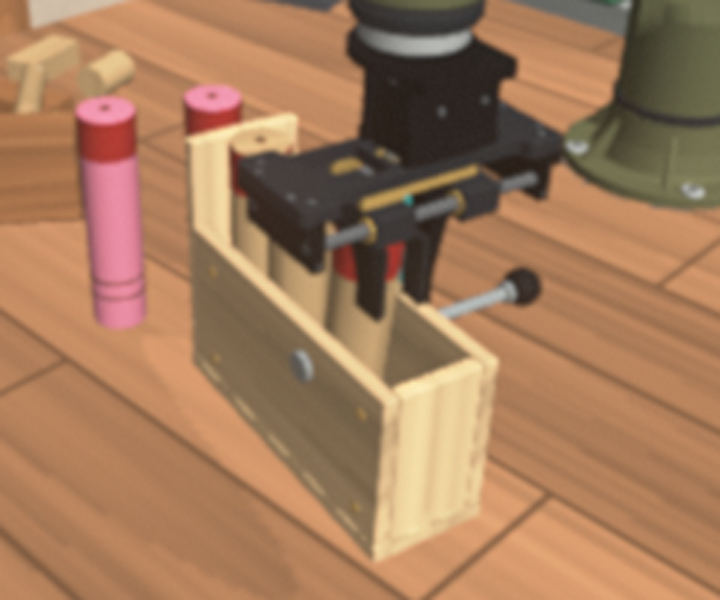

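Request:
servo_tool([
  [0.3,[-0.6,0,0.6],[0,0,0]],
  [0.3,[-0.6,0,0],[0,0,0]],
  [0.3,[-0.6,0,0],[0,0,0]],
  [0.3,[-0.6,0,0],[0,0,0]],
  [0.3,[-0.6,0,0],[0,0,0]],
  [0.3,[-0.5,0,0],[0,0,0]],
  [0.3,[-0.5,0,0],[0,0,0]],
  [0.3,[-0.4,0,0],[0,0,0]],
  [0.3,[0,0,0],[0,0,0]],
])

```text
time_s: 5.05
tool_pos: [0.6143, 0.088, 0.1567]
tool_rot: [-180.0, 0.1, 77.0]
force: [0.5, 2.2, -1.2]
grip_width: 0.0257
```

```bash
python3 -c "
from h import *
togo([.003,.028,.157])"
```

```text
t 5.05 bin tcp [  1.6  31.7 156.7] shift cm [-0.38  0.14 -0.03] F [-0.   2.3 -1.2] [-1.79973378e+02  1.43264707e-01  7.70253438e+01]
```

Request:
servo_tool([
  [0.3,[-0.4,0,0],[0,0,0]],
  [0.3,[-0.3,0,0],[0,0,0]],
  [0.3,[-0.1,0,0],[0,0,0]],
])

```text
time_s: 5.3
tool_pos: [0.6122, 0.0847, 0.156]
tool_rot: [-179.9, -0.2, 77.3]
force: [0.7, 2.7, -1.6]
grip_width: 0.0263
```

```bash
python3 -c "
from h import *
togo([.003,.028,.157])"
```

```text
t 5.3 bin tcp [  0.3  28.1 156. ] shift cm [-0.01  0.27 -0.1 ] F [ 0.1  2.8 -1.6] [-1.79916510e+02 -1.60276712e-01  7.72656560e+01]
```

Request:
servo_tool([
  [0.3,[0.5,0,0],[0,0,0]],
  [0.3,[1,0,0],[0,0,0]],
  [0.3,[2,0,0],[0,0,0]],
  [0.3,[3,0,-0.5],[0,0,0]],
  [0.3,[3,0,-2],[0,0,0]],
  [0.3,[3,0,-2],[0,0,0]],
  [0.3,[3,0,-2],[0,0,0]],
  [0.3,[3,0,0],[0,0,0]],
  [0.3,[0,0,0],[0,0,0]],
])

```text
time_s: 6.05
tool_pos: [0.6558, 0.2664, 0.2218]
tool_rot: [-179.9, 0.6, 76.7]
force: [-1.9, 1.8, -1.4]
grip_width: 0.0258
```

```bash
python3 -c "
from h import *
togo([-.2,.0375,.16])
c,_=snap('top','t4.png'); w,_=snap('wrist','w4.png')
a=cv2.resize(c['image'][150:270,200:340],(700,600),interpolation=cv2.INTER_CUBIC)
cv2.imwrite('pics/c4.png',cv2.resize(np.hstack([a,cv2.resize(w['image'],(700,600))]),(800,343)))
cv2.imwrite('pics/c4.png',a)"
```

```text
t 6.05 bin tcp [-1.000e-01  2.149e+02  2.218e+02] shift cm [-17.57 -20.08   6.4 ] F [-2.3  1.3 -1.4] [-179.91360253    0.59210901   76.69583923]
```

View pics/c4.png

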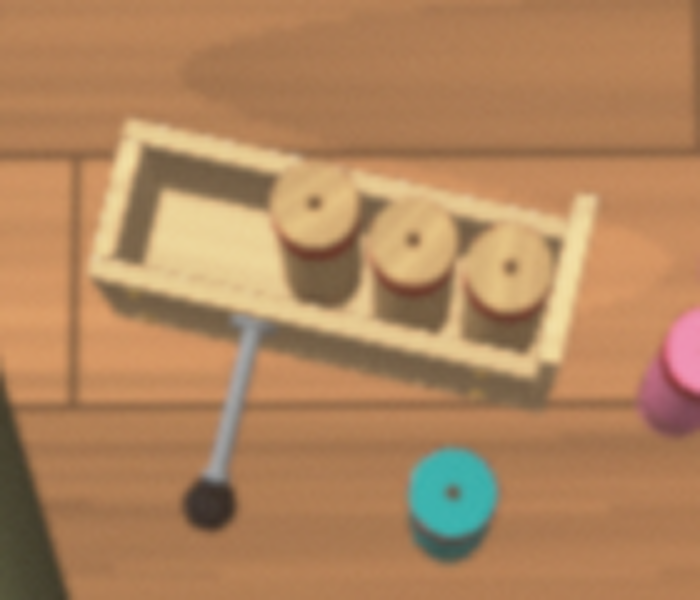

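The three handles stand in the row with dots at crop (314,203), (412,240) and (511,267). The knob is at (210,503).

```bash
python3 -c "
from h import *
c=env.read_camera('top')
for n,x,y,z in [('f',314,203,.207),('s2',412,240,.207),('s1',511,267,.207),('k',210,503,.105)]:
  p=atz(c,200+x/5-.4,150+y/5-.4,z); print(n,p,(RB.T@(p-O)).round(4))"
```

```text
f [0.6153 0.0673 0.207 ] [0.0074 0.0119 0.207 ]
s2 [0.5957 0.017  0.207 ] [ 2.00e-04 -4.16e-02  2.07e-01]
s1 [ 0.5813 -0.0337  0.207 ] [-0.0019 -0.0943  0.207 ]
k [0.4705 0.1275 0.105 ] [-0.1475  0.0363  0.105 ]
```

Request:
servo_tool([
  [0.3,[-3,0.2,1],[0,0,0]],
  [0.3,[-3,0.2,1],[0,0,0]],
  [0.3,[-3,0.2,2],[0,0,0]],
  [0.3,[-3,0,2],[0,0,0]],
  [0.3,[-1.5,0,0],[0,0,0]],
  [0.3,[-1,0,0],[0,0,0]],
  [0.3,[0,0,0],[0,0,0]],
])

```text
time_s: 6.78
tool_pos: [0.6243, 0.0964, 0.1615]
tool_rot: [-180.0, 1.3, 75.5]
force: [-0.2, -0.9, -0.2]
grip_width: 0.0259
```

```bash
python3 -c "
from h import *
togo([.006,.018,.155])"
```

```text
t 6.7833 bin tcp [  9.3  42.3 161.5] shift cm [-2.42 -0.29  0.7 ] F [-0.  -0.9 -0.2] [-179.96272097    1.32154548   75.51647678]
```

Request:
servo_tool([
  [0.3,[-0.3,-0.2,0.5],[0,0,-0.5]],
  [0.3,[-0.5,0,0],[0,-0.5,0]],
  [0.3,[-0.5,0,0],[0,-0.5,0]],
  [0.3,[-0.5,0,0],[0,0,0]],
  [0.3,[-0.4,0,0],[0,0,0]],
  [0.3,[-0.4,0,0],[0,0,0]],
  [0.3,[-0.3,0,0],[0,0,0]],
  [0.3,[-0.2,0,0],[0,0,0]],
])

```text
time_s: 7.45
tool_pos: [0.6185, 0.0785, 0.161]
tool_rot: [179.7, 1.6, 76.8]
force: [2.7, 5.1, -2.4]
grip_width: 0.0263
```

```bash
python3 -c "
from h import *
togo([.006,.018,.155])"
```

```text
t 7.45 bin tcp [  7.9  23.5 161. ] shift cm [-0.53 -0.19  0.62] F [ 1.5  5.6 -2.4] [179.65909837   1.64487448  76.82316147]
```

Request:
servo_tool([
  [0.3,[-0.6,0,0],[0,0,0]],
  [0.3,[-0.7,0,0],[0,0,0]],
  [0.3,[-0.7,0,0],[0,0,0]],
  [0.3,[-0.7,0,0],[0,0,0]],
])

```text
time_s: 7.78
tool_pos: [0.6181, 0.077, 0.1622]
tool_rot: [179.2, -0.3, 77.9]
force: [4.7, 12.2, -3.0]
grip_width: 0.026
```

```bash
python3 -c "
from h import *
togo([.006,.018,.155])"
```

```text
t 7.7833 bin tcp [  7.9  21.9 162.2] shift cm [-0.39 -0.21  0.72] F [ 1.7 13.  -3. ] [179.16645309  -0.26603185  77.85930938]
```

Row is firmly pressed (13 N). Let go and look.

Request:
servo_tool([
  [0.3,[0.5,0,0],[0,0,0]],
  [0.3,[1,0,0],[0,0,0]],
  [0.3,[2,0,0],[0,0,0]],
  [0.3,[3,0,-0.5],[0,0,0]],
  [0.3,[3,0,-2],[0,0,0]],
  [0.3,[3,0,-2],[0,0,0]],
  [0.3,[3,0,-1],[0,0,0]],
  [0.3,[3,0,0],[0,0,0]],
  [0.3,[0,0,0],[0,0,0]],
])

```text
time_s: 8.53
tool_pos: [0.6577, 0.2556, 0.2186]
tool_rot: [179.3, 0.6, 77.2]
force: [-1.2, 1.3, -0.1]
grip_width: 0.0262
```

```bash
python3 -c "
from h import *
togo([-.2,.0375,.16])
c,_=snap('top','t5.png')
a=cv2.resize(c['image'][150:270,200:340],(700,600),interpolation=cv2.INTER_CUBIC)
cv2.imwrite('pics/c5.png',a)"
```

```text
t 8.5333 bin tcp [  4.4 204.9 218.6] shift cm [-16.4  -20.73   5.78] F [-1.4  1.  -0.1] [179.27191324   0.63104543  77.15491205]
```

View pics/c5.png

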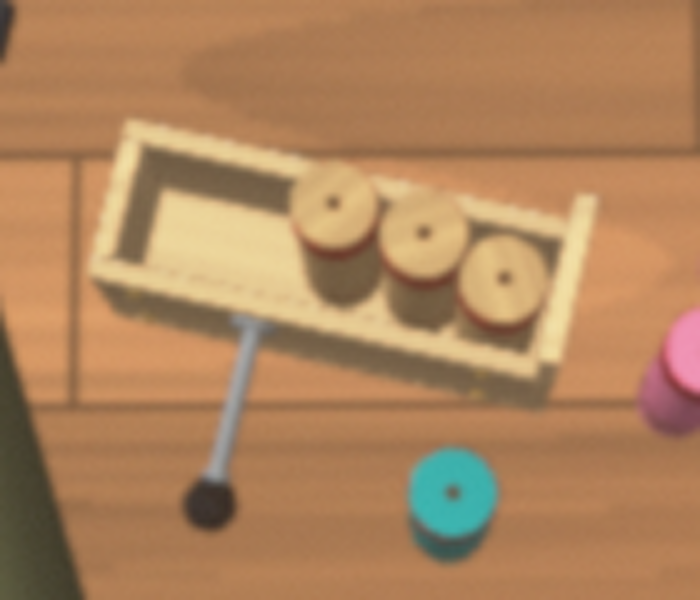

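```bash
python3 -c "
from h import *
c=env.read_camera('top')
for n,x,y,z in [('f',332,202,.207),('s2',424,233,.207),('s1',504,277,.207),('k',210,503,.105),('turq',453,493,.2)]:
  p=atz(c,200+x/5-.4,150+y/5-.4,z); print(n,p,(RB.T@(p-O)).round(4))
togo([-.187,.043,.215]);print(env.get_obs()['qpos'].round(1))"
```

```text
f [0.6158 0.058  0.207 ] [0.0101 0.003  0.207 ]
s2 [0.5993 0.0108 0.207 ] [ 0.0051 -0.0468  0.207 ]
s1 [ 0.5761 -0.0301  0.207 ] [-0.0078 -0.092   0.207 ]
k [0.4705 0.1275 0.105 ] [-0.1475  0.0363  0.105 ]
turq [ 0.466  -0.0032  0.2   ] [-0.1211 -0.0918  0.2   ]
t 8.6333 bin tcp [  6.6 198.1 218.8] shift cm [-15.36 -19.48   0.35] F [-0.2 -0.9  0.2] [179.20520278   0.88969693  76.81801859]
[-38.1  25.6  20.9  75.6  -7.8  80.2 -31. ]
```

Request:
servo_tool([
  [0,[-2,-2.6,0],[0,0,0]],
  [0,[-2,-2.6,0],[0,0,0]],
  [0,[-2,-2.6,0],[0,0,0]],
  [0,[-2,-2.6,0],[0,0,0]],
  [0,[-2,-2.6,0],[0,0,0]],
  [0,[-2,-2.6,0],[0,0,0]],
  [0,[-2,-2.6,0],[0,0,0]],
  [0,[0,0,0],[0,0,-7]],
  [0,[0,0,0],[0,0,-7]],
  [0,[0,0,0],[0,0,-7]],
  [0,[0,0,0],[0,0,-7]],
  [0,[0,0,0],[0,0,-7]],
  [0,[0,0,0],[0,0,-7]],
  [0,[0,0,0],[0,0,-7]],
  [0,[0,0,0],[0,0,-7]],
  [0,[0,0,0],[0,0,-7]],
  [0,[0,0,0],[0,0,-7]],
  [0,[0,0,0],[0,0,-7]],
  [0,[0,0,0],[0,0,-7]],
  [0,[0,0,0],[0,0,0]],
])

```text
time_s: 10.3
tool_pos: [0.431, 0.098, 0.2051]
tool_rot: [-176.9, 0.1, 161.4]
force: [-0.0, -0.2, -0.1]
grip_width: 0.0001
```

```bash
python3 -c "
from h import *
togo([-.187,.043,.2])"
```

```text
t 10.3 bin tcp [-178.9   -1.6  205.1] shift cm [1.2  4.39 0.27] F [ 0.  -0.2 -0.1] [-1.76879225e+02  1.35988429e-01  1.61409009e+02]
```

Request:
servo_tool([
  [0,[0.6,2.1,0],[-3,0,-4.5]],
  [0,[0.2,2,0],[0,0,0]],
  [0,[0,0,0],[0,0,0]],
])

```text
time_s: 10.55
tool_pos: [0.4347, 0.1348, 0.203]
tool_rot: [-179.9, -0.1, 165.0]
force: [0.1, 0.3, -0.3]
grip_width: 0.0004
```

```bash
python3 -c "
from h import *
togo([-.187,.043,.095])"
```

```text
t 10.55 bin tcp [-184.   35.  203.] shift cm [ 0.31  0.81 10.8 ] F [ 0.1  0.3 -0.3] [-1.79886378e+02 -6.99386868e-02  1.64952475e+02]
```

Request:
servo_tool([
  [0,[0.3,0.8,1],[0,0,-1]],
  [0,[0,0,2.5],[0,0,0]],
  [0,[0,0,2.5],[0,0,0]],
  [0,[0,0,2.5],[0,0,0]],
  [0,[0,0,1],[0,0,0]],
  [0,[0,0,0],[0,0,0]],
])

```text
time_s: 11.05
tool_pos: [0.433, 0.1381, 0.1017]
tool_rot: [-179.7, -0.0, 164.9]
force: [0.5, 0.3, 0.3]
grip_width: 0.0005
```

```bash
python3 -c "
from h import *
togo([-.095,.043,.095])"
```

```text
t 11.05 bin tcp [-186.4   37.9  101.7] shift cm [-9.13  0.75  0.66] F [0.4 0.4 0.3] [-1.79746168e+02 -1.50475148e-02  1.64934061e+02]
```

Request:
servo_tool([
  [0,[0,0.5,0.6],[0,0,-1]],
  [0,[-1,0,0],[0,0,0]],
  [0,[-1,0,0],[0,0,0]],
  [0,[-1,0,0],[0,0,0]],
  [0,[-1,0,0],[0,0,0]],
  [0,[-1,0,0],[0,0,0]],
  [0,[-1,0,0],[0,0,0]],
])

```text
time_s: 11.63
tool_pos: [0.4939, 0.1273, 0.0943]
tool_rot: [-179.6, -0.4, 165.9]
force: [-1.7, 0.9, -1.9]
grip_width: 0.0005
```

```bash
python3 -c "
from h import *
togo([-.095,.041,.097])"
```

```text
t 11.6333 bin tcp [-124.7   41.6   94.3] shift cm [-2.97 -0.04 -0.29] F [-1.8  0.5 -1.9] [-179.62936403   -0.43063926  165.91023712]
```

Request:
servo_tool([
  [0,[-0.9,0,-0.1],[0,0,0]],
  [0,[-0.9,0,0],[0,0,0]],
  [0,[-0.8,0,0],[0,0,0]],
  [0,[-0.7,0,0],[0,0,0]],
  [0,[-0.6,0,0],[0,0,0]],
  [0,[-0.5,0,0],[0,0,0]],
])

```text
time_s: 12.13
tool_pos: [0.5206, 0.1203, 0.094]
tool_rot: [-179.2, -3.3, 166.0]
force: [-17.0, 1.6, 14.5]
grip_width: 0.0003
```

```bash
python3 -c "
from h import *
togo([-.095,.041,.097])"
```

```text
t 12.1333 bin tcp [-97.1  41.1  94. ] shift cm [-0.19 -0.02 -0.31] F [-16.9  -2.5  14.5] [-179.18216071   -3.34214059  165.9877134 ]
```

Request:
servo_tool([
  [0,[0.5,0,0],[0,0,0]],
  [0,[2,0,0],[0,3,0]],
  [0,[3,0,0],[0,0,0]],
  [0,[2.5,0,-1],[0,0,0]],
  [0,[0,1,-3],[0,0,0]],
  [0,[0,3,-3],[0,0,0]],
  [0,[0,4,-3],[0,0,0]],
  [0,[0,4,-2],[0,0,0]],
  [0,[0,4,0],[0,0,0]],
  [0,[0,4,0],[0,0,0]],
  [0,[0,0,0],[0,0,0]],
])

```text
time_s: 13.05
tool_pos: [0.5174, 0.3268, 0.223]
tool_rot: [-180.0, -5.0, 165.4]
force: [-2.5, 0.8, -0.6]
grip_width: 0.0003
```

```bash
python3 -c "
from h import *
togo([-.095,.041,.097])
c,_=snap('top','t6.png')
a=cv2.resize(c['image'][150:270,200:340],(700,600),interpolation=cv2.INTER_CUBIC)
cv2.imwrite('pics/c6.png',a)
s,_=snap('scene','s6.png')
cv2.imwrite('pics/s6c.png',cv2.resize(s['image'][110:310,180:420],None,fx=3,fy=3,interpolation=cv2.INTER_CUBIC))
P=[O+RB@np.array([-.07-j,.0375,.105]) for j in (0,.01)]
print((proj(c,P)-[199.6,149.6])*5)"
```

```text
t 13.05 bin tcp [-148.7  241.1  223. ] shift cm [ -6.82 -19.9   12.06] F [-2.6  0.2 -0.6] [-179.95598016   -5.04575567  165.3559244 ]
[[242.  365. ]
 [237.5 383. ]]
```

View pics/c6.png

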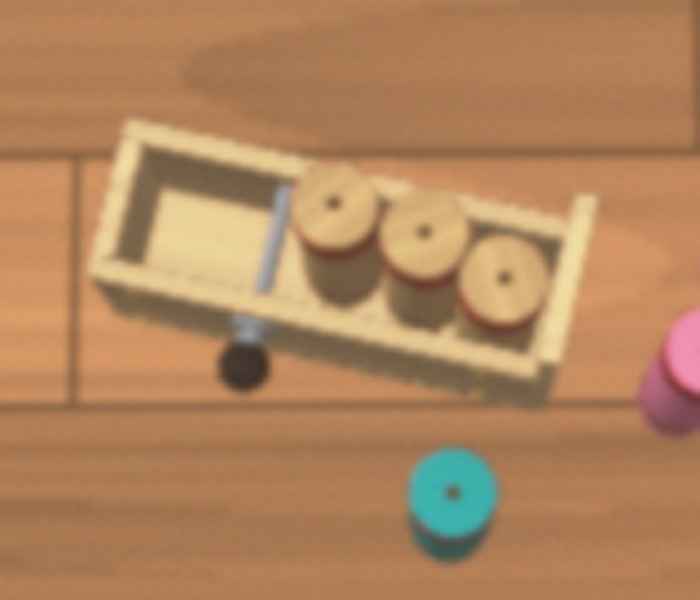

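View pics/s6c.png

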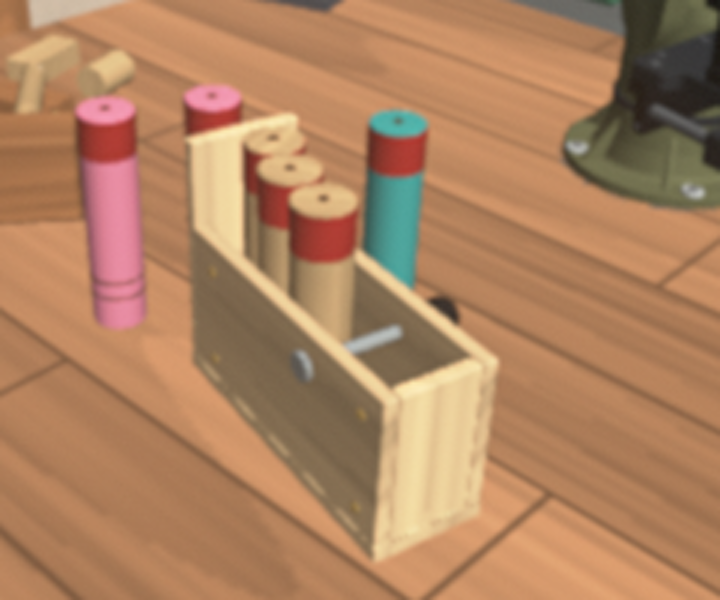

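```bash
python3 -c "
from cell import env
print(env.sign_off())"
```

```text
the job is handed in; nothing more can be done
None
```

The job is handed in at about 13 s on the robot clock, well under the 72 s limit. All three handles stand upright in the bin with the retaining rod home across the lane.

**What I did:** I tipped the slumped handle up on its butt by pushing its head with the fingertips. Two pushes slid it up to the row: after the first it still blocked the rod, so I pushed again. I then pushed the rod's knob home and moved the arm clear.

**Last checks:**
- **Handles:** the slumped handle's centre is at about bin y = +3 mm. It must be below 9.5 mm to clear the rod, so it has roughly 6 mm to spare. In the final top and scene pictures the rod crosses in front of all three upright handles.
- **Rod:** the knob appeared within about 1 mm of its computed home position. The push ended against a firm stop at about 17 N sideways, 22 N in total.
- **Bystanders:** the arm was kept clear of the mallet, the glue bottle and the pink and turquoise look-alikes. The look-alikes show unmoved in the final pictures; I did not re-check the mallet and glue bottle with a last picture.

**Minor disagreements:**
- The knob's measured travel was about 77 mm, at the low end of the stated 76 to 86 mm start range, but consistent with the start I measured (77.5 mm).
- The handles sit a few millimetres off the lane's centre line in x, which the lane's width allows.

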